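# Extend the bottle brush that suits the vessel to its second stop and hold it ready

## Robot

A 6-joint arm with a two-finger parallel gripper is mounted at the origin on a cart in front of the work surface, level with it; the furniture and walls round the work are solid. World frame = base frame: x ahead of the robot, y to its left, z up, the work surface at z = 0. Lengths are in mm, angles in rad, forces in N, time in s.
With the tool pointing down it reaches from about 400 to 925 mm from the base axis. Payload 12.5 kg.
Tool frame: the origin (TCP) lies at the centre of the arm's flange, where the gripper is bolted on; the fingertips stand 190 mm ahead of it and the grasp point (between the pads) lies 171 mm ahead of it; z points along the fingers, y is the line along which they close (so a half turn about z gives the same grasp; the last joint's range is limited). The gripper opens to 95 mm and grips with 3 to 60 N. Pads are 20 mm wide; open, the fingers measure 119 mm over their backs; the gripper's body (75 mm by 180 mm) begins 59 mm behind the grasp point.
Start: joints at [1.175, 0.491, 1.559, -0, 1.092, -0.106], TCP at [178.576, 598.945, 404.761] pointing down, gripper open.
Joint ranges: [-3.1, 3.1], [-0.84, 2.19], [0.05, 2.79], [-1.13, 4.28], [0.06, 2.93], [-2.69, 2.69]. Speed limits (rad/s): [2.22, 2.22, 2.79, 3.14, 3.14, 3.14].

## Interface

Orientations are given as [roll, pitch, yaw] about the fixed x, y, z axes, in that order (R = Rz(yaw) Ry(pitch) Rx(roll)).
In Python, from cell import env, read_camera, search_frame, cut_out gives the robot as it stands. The module is installed in compiled form; this text tells all that it offers.
- The arm moves only by the tool move_arm, never from a script. Its argument "commands" is a list of rows, each a list of 3 entries, a list of its own where there are three numbers: the shift along the world's x, y, z normalised to -1 to 1, where 1 is 0.03 m, then the turn about the world's z normalised to -1 to 1, where 1 is 0.08 rad, then the opening, from -1 (shut) to 1 (fully open), so that 0 is half open. A call has 1 to 20 rows; each row shifts and turns the commanded pose from where the row before left it; what a row does not reach is not made up. A row lasts 1/12 s, in which the tool goes at most 41.7 mm and 7.16 degrees, less where a joint would pass 70% of its speed; a pose out of reach is approached as far as the arm can. A call with a number of a shift or a turn outside -1 to 1 is refused whole. A call with a gripper value outside its range is refused whole. The fingers move at their own pace and stop on an object; the grip force is fixed at half the most. Time passes only in rows, so rows that do not move let the fingers close. It gives the time, the measured TCP pose, the force, the opening and the grip force at its end, in the units of the state.
- env.state(): the state, without advancing time (a new reading comes with each control period).
- read_camera(name): name is "scene" or "side" or "wrist"; returns a dict with "image" (480x640x3 uint8, red, green, blue), "fx", "fy", "cx", "cy" (pixels), "D" ([k1, k2, p1, p2, k3] as OpenCV has them; the pictures are not rectified), "rvec" (rotation vector, rad) and "tvec" (3), from world to camera coordinates, as OpenCV has them. Camera axes: x right, y down, z forward; pixel columns grow to the right and rows downward; lengths in mm; the calibration is good to about 2 mm. A picture is of the moment at which its call begins. There is no depth.
- env.job_done(): hands the job in; it is judged then, once.
Trained networks look in a picture, given as the dict that the camera call returned (one of the last four; its "shot" number tells which), for a name from the list of things; names that differ only in an ending like _2 or _b are one class to them, and where a whole thing is asked for, a point or a joint stands for the part that bears it (a point fixed in the world has none). Each returns a list of dicts, best first, with "confidence" (0 to 1); they miss things now and then, are a little off and sometimes report something else, mostly with a low value. They report only what shows in the picture. A call takes as long as a camera call.
- search_frame(thing, picture): "at" ([column, row] in pixels, amid what is visible of it).
- cut_out(thing, picture): "region" (480x640 bool, what is visible of it) and "at" ([column, row] in pixels, amid what is visible of it).
The state is a dict: "t": time; "joints": joint angles; "qvel": joint speeds; "tau": joint torques, N m; "eef_pos": TCP position; "tcp_rot": TCP orientation; "ft_force": force on the tool from outside, world axes, zero at the start; "moment": the same for the moment, N m; "opening": opening from 0.0 (shut) to 1.0 (fully open); "grip_force": force on a finger pad.
Only numpy, scipy, OpenCV 4.12 (cv2) and the standard library are available. Lean on these libraries where they do the work, as an engineer would, in place of code of your own. Each camera call takes 0.05 s, during which the arm holds its last target. There are 200 camera calls.

## Task

Get a bottle brush ready for the glass vessel that waits on the black ribbed mat by the sink: the slim brush if it is the narrow-necked carafe, the wide brush if it is the wide-mouthed pitcher. While that brush still hangs in its stand, press the button on its handle and draw the handle up to the second stop, as far as it goes, and let the button spring out so that the handle locks; then slide the brush forward out of its fork and finish while holding it by the plain sides of its handle, still locked at full length, upright in front of the stand with its bristles about 6 to 12 cm above the worktop. Leave the other brush where it hangs and do not shift the vessels or the lemon.

Things in the scene. Friction and masses are not known exactly. Their poses are not given: they have to be found in the camera images.
- stand: Fixed brush stand: white drip tray 130 by 250 mm, two steel posts at its back, each with a level steel fork. Origin: on the worktop under the tray's middle; x points to the back; the forks open to -x, to the robot. A brush cannot be lifted out of its fork (2 mm of play, then its lower collar meets the underside): it slides out level along -x, free of the prongs after 60 mm.
- left_fork (a point): Where a brush hangs in the left (+y) fork, at the fork's top: 75 mm left of the stand's middle, 134 mm above the worktop. Prongs 8 mm thick, 41 mm wide over both, slot 17 mm, reaching 40 mm forward of this point. Either brush can hang here.
- right_fork (a point): The same in the right (-y) fork.
- brush_slim: The slim bottle brush (165 g), hanging head down in a fork. Origin: on its axis, under the upper collar, level with the fork's top; z up the axis, y to the button's side, x away from the fork's open mouth. Below it: square neck, 14 mm wide, 10 mm high, between two 34 mm collars (the neck sits in the fork), then the round bristle head 30 mm across, 78 mm long, ending 108 mm below the origin.
- slim_grip (a point): Centre of the slim brush's handle, level with the button; axes as the brush. The handle is an upright rounded white bar, 24 mm (x) by 26 mm (y); it reaches 40 mm above and 50 mm below this point. Its -x, +x and -y faces are plain. The point rides with the handle: 58.5 mm above the brush's origin pushed in, 128.5 mm at the second stop.
- slim_press (a point): Middle of the outer face of the slim brush's push button: black, 14 mm wide, 25 mm tall, on the handle's +y face, 6 mm proud of it (32 mm over button and handle together).
- slim_button (a joint): How far the slim brush's button is pressed in, m: 0 out, 0.0042 fully in (spring, 3 N to start, 7 N fully in). At a stop it springs out and its catch locks the handle; between stops it stays in by 0.003. In by over 0.0035, the handle slides. Squeezing the handle across the button, one finger on it and one on the opposite face, presses it.
- slim_handle (a joint): How far the slim brush's handle is drawn up its rod, m: 0 pushed in, 0.035 first stop, 0.070 second stop, also the end of the travel. It locks in all three, with 1 mm of play. About 1.5 N of friction holds it where it is left; with the button out it clicks into the next stop it comes to.
- slim_tip (a point): Middle of the lower end of the slim brush's head: 26 mm above the worktop while it hangs.
- brush_wide: The wide bottle brush (165 g), hanging head down in a fork. Origin: on its axis, under the upper collar, level with the fork's top; z up the axis, y to the button's side, x away from the fork's open mouth. Below it: square neck, 14 mm wide, 10 mm high, between two 34 mm collars (the neck sits in the fork), then the round bristle head 60 mm across, 78 mm long, ending 108 mm below the origin.
- wide_grip (a point): Centre of the wide brush's handle, level with the button; axes as the brush. The handle is an upright rounded white bar, 24 mm (x) by 26 mm (y); it reaches 40 mm above and 50 mm below this point. Its -x, +x and -y faces are plain. The point rides with the handle: 58.5 mm above the brush's origin pushed in, 128.5 mm at the second stop.
- wide_press (a point): Middle of the outer face of the wide brush's push button: black, 14 mm wide, 25 mm tall, on the handle's +y face, 6 mm proud of it (32 mm over button and handle together).
- wide_button (a joint): How far the wide brush's button is pressed in, m: 0 out, 0.0042 fully in (spring, 3 N to start, 7 N fully in). At a stop it springs out and its catch locks the handle; between stops it stays in by 0.003. In by over 0.0035, the handle slides. Squeezing the handle across the button, one finger on it and one on the opposite face, presses it.
- wide_handle (a joint): How far the wide brush's handle is drawn up its rod, m: 0 pushed in, 0.035 first stop, 0.070 second stop, also the end of the travel. It locks in all three, with 1 mm of play. About 1.5 N of friction holds it where it is left; with the button out it clicks into the next stop it comes to.
- wide_tip (a point): Middle of the lower end of the wide brush's head: 26 mm above the worktop while it hangs.
- mat: Flat ribbed black rubber mat, 170 by 170 mm, by the sink behind the stand. Origin: its middle, on the worktop. One vessel stands on it.
- carafe_centre (a point): Clear glass carafe with a narrow neck, 86 mm across at the belly, 42 mm at the lip, 215 mm tall; this point is on its axis, half-way up. It stands either on the mat or further right on the worktop.
- pitcher_centre (a point): Clear glass pitcher with a wide mouth and a side handle, 102 mm across the mouth, 205 mm tall; this point is on its axis, half-way up. It stands either on the mat or further right on the worktop, where the carafe is not.
- lemon: Bystander: lemon, 72 mm long, 58 mm high, lying on the worktop in front of the sink, left of the stand, origin under its middle.

How it is judged:
By the outcome, as a careful person would: the job done as asked, in the order asked, and still so for the second after the job is handed in, while the arm keeps its last pose, push and grip.
It also fails if it takes over 45 s, if anything falls off the work surface, if the arm or the gripper's body presses on something with over 40 N, if the wrist force passes 120 N, or if a joint passes its speed limit or range.

## Working session

There is one attempt and no reset: what is moved stays moved. The work goes in short steps, Python scripts to look and compute and a tool call to move; the robot and the scene stay as the last step left them, time stands still between calls to the robot, and variables do not carry over. Pictures are saved under pics/ and viewed, at most 10 in all, crops included, and the job is handed in when it is done.

Besides the shell and the picture viewer there is one more tool, called after "Emit:" as name([rows], argument=value, ...), one row to a line, values as JSON. move_arm: Moves the arm, as the interface text tells. Its arguments: {"type":"object","properties":{"commands":{"type":"array","items":{"type":"array"}}},"required":["commands"]}

```bash
mkdir -p pics
python3 - <<'E'
from cell import env, read_camera, search_frame, cut_out
import cv2
s=env.state();print({k:s[k] for k in('t','eef_pos','tcp_rot','opening','ft_force')})
ims=[]
for n in('scene','side'):
    p=read_camera(n);ims.append(p['image']);cv2.imwrite(f'pics/{n}0.png',p['image'][:,:,::-1])
    for th in('stand','brush_slim','brush_wide','slim_press','wide_press','slim_grip','wide_grip','mat','carafe_centre','pitcher_centre','lemon'):
        r=search_frame(th,p);print(n,th,[([round(float(v)) for v in q['at']],round(q['confidence'],2)) for q in r[:2]])
E
```

```text
{'t': 0.0, 'eef_pos': array([178.57361119, 598.90479448, 404.14905907]), 'tcp_rot': array([-3.14049138e+00, -1.04444960e-04,  2.85177408e+00]), 'opening': 1.0014378009736125, 'ft_force': array([-1.04637123,  0.36167904, -0.39632637])}
scene stand [([306, 265], 0.93)]
scene brush_slim [([321, 222], 0.83), ([409, 256], 0.46)]
scene brush_wide []
scene slim_press [([328, 208], 0.59)]
scene wide_press [([260, 196], 0.47)]
scene slim_grip [([321, 207], 0.89)]
scene wide_grip [([259, 193], 0.65)]
scene mat [([286, 350], 0.93)]
scene carafe_centre [([169, 287], 0.94)]
scene pitcher_centre [([257, 297], 0.8)]
scene lemon [([409, 256], 0.9)]
side stand [([354, 269], 0.96), ([279, 178], 0.6)]
side brush_slim [([364, 241], 0.96)]
side brush_wide [([372, 191], 0.76)]
side slim_press [([363, 224], 0.57), ([363, 219], 0.44)]
side wide_press [([258, 228], 0.46), ([370, 178], 0.42)]
side slim_grip [([366, 216], 0.72), ([373, 179], 0.24)]
side wide_grip [([372, 178], 0.89)]
side mat [([266, 278], 0.86), ([364, 222], 0.64)]
side carafe_centre [([280, 176], 0.87)]
side pitcher_centre [([256, 225], 0.66), ([420, 358], 0.47)]
side lemon [([419, 360], 0.86), ([264, 279], 0.27)]
```

View pics/scene0.png

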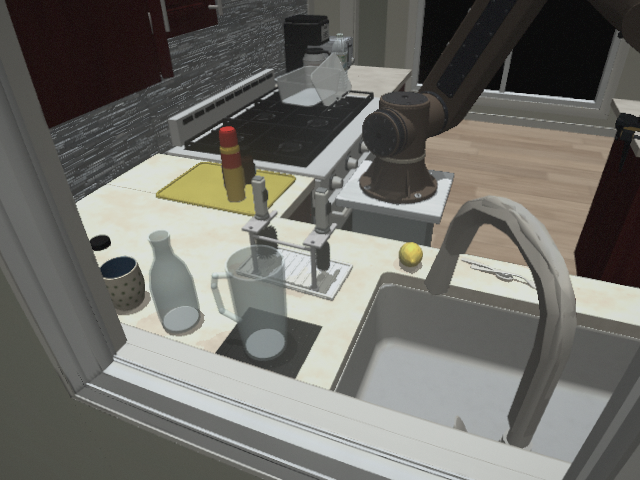

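View pics/side0.png

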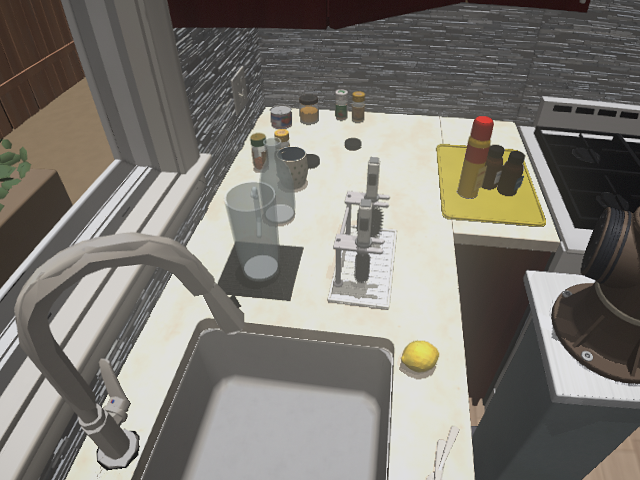

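The pitcher stands on the mat (scene ~(262,300)), so the wide brush is the one to take. It hangs in the right (-y) fork, at scene (260,200) and side (373,180). Next I'll measure positions.

```bash
cat > h.py <<'E'
import numpy as np, cv2
from scipy.optimize import least_squares
from cell import env, read_camera, search_frame, cut_out
def proj(p,X): return cv2.projectPoints(np.asarray(X,float).reshape(-1,3),np.array(p['rvec'],float),np.array(p['tvec'],float),np.array([[p['fx'],0,p['cx']],[0,p['fy'],p['cy']],[0,0,1]]),np.array(p['D'],float))[0].reshape(-1,2)
def tri(ps,uv,x0=(600,0,150)):
    r=least_squares(lambda X:np.concatenate([proj(p,X)[0]-u for p,u in zip(ps,uv)]),x0);return r.x,np.abs(r.fun).max()
def S(pose,L): # stand local->world
    x,y,a=pose;L=np.asarray(L,float).reshape(-1,3);c,s=np.cos(a),np.sin(a)
    return np.c_[x+c*L[:,0]-s*L[:,1],y+s*L[:,0]+c*L[:,1],L[:,2]]
E
python3 - <<'E'
from h import *
a=read_camera('scene');b=read_camera('side')
np.save('ps.npy',np.array([a,b],dtype=object),allow_pickle=True)
for t in('wide_grip','slim_grip'):
    uv=[]
    for p in(a,b):
        r=search_frame(t,p);uv.append(r[0]['at'])
    print(t,*tri((a,b),uv))
c=[cv2.resize(i['image'][y:y+h,x:x+w,::-1],None,fx=4,fy=4,interpolation=cv2.INTER_CUBIC) for i,x,y,w,h in((a,225,165,135,135),(b,320,145,85,165))]
cv2.imwrite('pics/a1.png',c[0]);cv2.imwrite('pics/b1.png',c[1][:600])
# wrist
w=read_camera('wrist');cv2.imwrite('pics/w1.png',w['image'][:,:,::-1])
E
```

```text
wide_grip [ 511.89467871 -205.46885718  187.42372888] 0.5601822299501862
slim_grip [525.31909441 -48.48091439 190.39278972] 0.5629196737235986
```

View pics/a1.png

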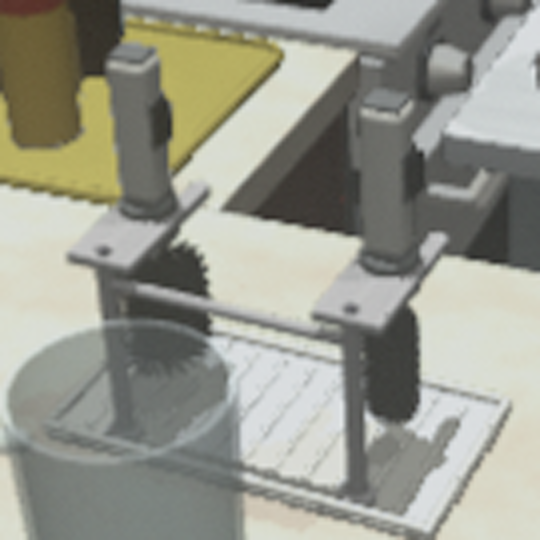

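View pics/b1.png

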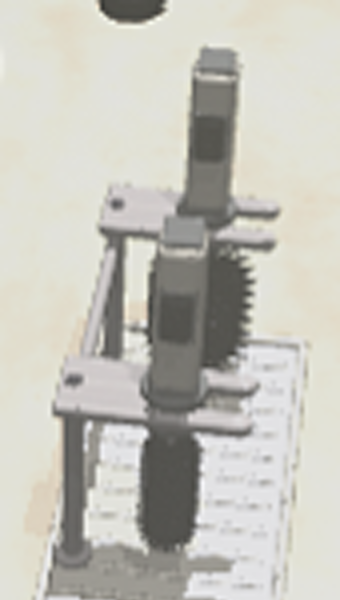

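Run:
```python
from h import *
a,b=np.load('ps.npy',allow_pickle=True)
for n,u,v,z in(('wide top',(258,178.25),(374.25,159.5),232.5),('slim top',(322,190.75),(366,203.25),232.5),('wide but',(265.75,195),(372.5,179.5),0),('slim but',(329,208),(364.25,224.5),0),('tray fl',(352.5,265.75),None,0)):
    if v: print(n,*tri((a,b),(u,v)))
o=[(u,v,np.array(L)) for u,v,L in [((258,178.25),(374.25,159.5),(0,-75,232.5)),((322,190.75),(366,203.25),(0,75,232.5)),((265.75,195),(372.5,179.5),(0,-56,192.5)),((329,208),(364.25,224.5),(0,94,192.5))]]
def f(q): 
    r=[]
    for u,v,L in o:
        X=S(q[:3],L)+[0,0,q[3]]; r+=[proj(a,X)[0]-u,proj(b,X)[0]-v]
    return np.concatenate(r)
r=least_squares(f,(515,-125,0.05,0));print(r.x,r.fun.round(1));print('wide',S(r.x[:3],(0,-75,0)))
```

```text
wide top [ 516.20610397 -202.57275897  231.22359029] 0.4512346280834265
slim top [522.01091844 -51.62835765 230.16408949] 0.43113247173010905
wide but [ 516.57966007 -187.08097382  192.45600818] 0.19966836996377424
slim but [522.31101903 -36.5927007  192.38388431] 0.38504132137558145
[ 5.18898874e+02 -1.28951616e+02 -3.81129498e-02 -1.02112269e+00] [-0.7 -0.7  0.   0.  -1.3 -1.2  0.1 -0.9  0.8  0.4 -0.2  1.2  0.5  0.2
 -0.3  1.3]
wide [[ 516.04109468 -203.89714987    0.        ]]
```

View pics/w1.png

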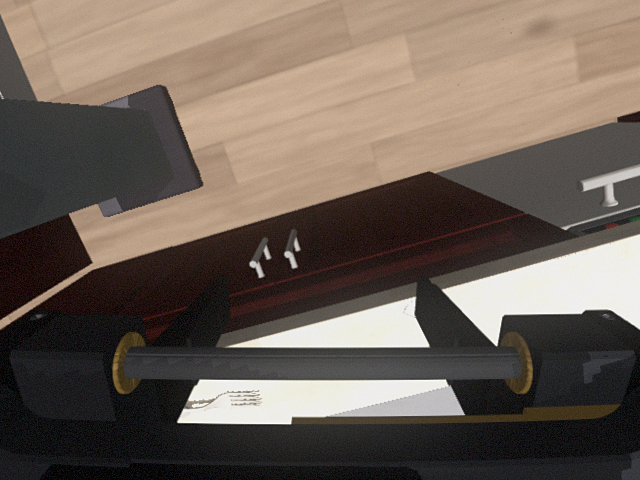

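The picture shows the open fingers over the worktop's left end, with the stand out of view. The stand is at about (519,-129) with yaw -0.04, and the wide brush is at (516,-204). I'll swing round on an arc.

Emit:
move_arm([
  [[0.82, -0.92, 0.22], 0.35, 1],
  [[0.82, -0.92, 0.22], 0.35, 1],
  [[0.82, -0.92, 0.22], 0.35, 1],
  [[0.82, -0.92, 0.22], 0.35, 1],
  [[0.82, -0.92, 0.22], 0.35, 1],
  [[0.82, -0.92, 0.22], 0.35, 1],
  [[0.82, -0.92, 0.22], 0.35, 1],
  [[0.82, -0.92, 0.22], 0.35, 1],
  [[0.82, -0.92, 0.22], 0.35, 1],
  [[0.1, -0.95, 0], 0, 1],
  [[0.1, -0.95, 0], 0, 1],
  [[0.1, -0.95, 0], 0, 1],
  [[0.1, -0.95, 0], 0, 1],
  [[0.1, -0.95, 0], 0, 1],
  [[0.1, -0.95, 0], 0, 1],
  [[0.1, -0.95, 0], 0, 1],
  [[0.1, -0.95, 0], 0, 1],
  [[0.1, -0.95, 0], 0, 1],
])

```text
t: 3.05
eef_pos: [426.8, 92.7, 464.4]
tcp_rot: [3.141, 0.001, 3.104]
ft_force: [1.0, 0.6, 0.2]
opening: 0.999
grip_force: 0.0
```

Emit:
move_arm([
  [[0.1, -0.99, 0], 0, 1],
  [[0.1, -0.99, 0], 0, 1],
  [[0.1, -0.99, 0], 0, 1],
  [[0.2, -0.99, 0], 0, 1],
  [[0.3, -0.99, 0], 0, 1],
  [[0.4, -0.99, 0], 0, 1],
  [[0.4, -0.99, 0], 0, 1],
  [[0.4, -0.99, 0], 0, 1],
  [[0.5, -0.98, 0], 0, 1],
  [[0.57, -0.98, 0], 0, 1],
  [[0, 0, 0], 0, 1],
  [[0, 0, 0], 0, 1],
])

```text
t: 4.05
eef_pos: [519.4, -203.6, 463.5]
tcp_rot: [3.141, -0.001, 3.102]
ft_force: [-0.1, 0.3, -0.7]
opening: 0.996
grip_force: 0.0
```

Run:
```python
from h import *
w=read_camera('wrist');cv2.imwrite('pics/w2.png',w['image'][:,:,::-1])
for t in('wide_grip','wide_press','slim_grip','stand'):
    print(t,[(np.round(q['at']),round(q['confidence'],2)) for q in search_frame(t,w)[:2]])
q=[518.9,-129,-.0381]
print(proj(w,S(q,[(0,-75,232.5),(0,-56,192.5),(-40,-75,134),(0,75,232.5)])).round())
```

```text
wide_grip [(array([326., 248.]), 0.57)]
wide_press []
slim_grip [(array([536., 244.]), 0.66), (array([323., 250.]), 0.56)]
stand [(array([402., 193.]), 0.98)]
[[323. 263.]
 [349. 243.]
 [323. 176.]
 [565. 262.]]
```

View pics/w2.png

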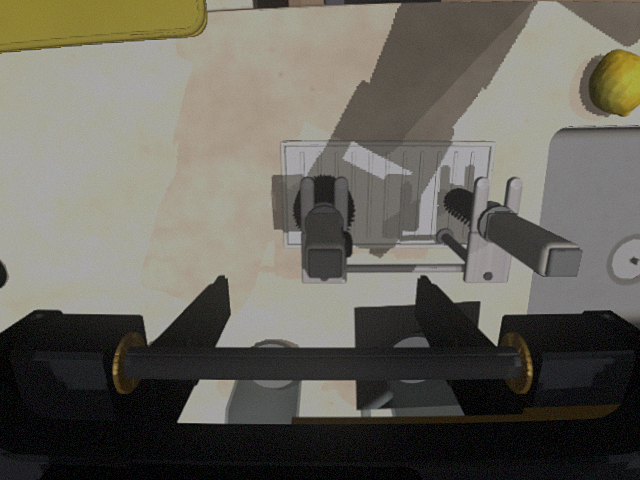

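The wide brush's top shows at (325,263) against a predicted (323,263), so the fit is good to about 1 mm. The slim brush's top is at (562,262). Next I'll descend and squeeze across the button.

Emit:
move_arm([
  [[-0.1, 0.05, -0.6], 0, 1],
  [[0, 0, -0.7], 0, 1],
  [[0, 0, -0.7], 0, 1],
  [[0, 0, -0.7], 0, 1],
  [[0, 0, -0.63], 0, 1],
  [[0, 0, 0], 0, 1],
  [[0, 0, 0], 0, 0],
])

```text
t: 4.88
eef_pos: [516.1, -200.4, 364.4]
tcp_rot: [3.141, -0.001, 3.104]
ft_force: [-0.4, -1.2, 0.8]
opening: 0.973
grip_force: 0.0
```

Emit:
move_arm([
  [[0, 0, 0], 0, -0.2],
  [[0, 0, 0], 0, -0.3],
  [[0, 0, 0], 0, -1],
  [[0, 0, 0], 0, -1],
  [[0, 0, 0], 0, -1],
  [[0, 0, 0], 0, -1],
  [[0, 0, 0], 0, -1],
  [[0, 0, 0], 0, -1],
])

```text
t: 5.55
eef_pos: [516.1, -200.9, 364.3]
tcp_rot: [3.141, -0.0, 3.104]
ft_force: [-0.0, -0.3, -0.5]
opening: 0.428
grip_force: 0.0
```

Emit:
move_arm([
  [[0, 0, 0], 0, -1],
  [[0, 0, 0], 0, -1],
  [[0, 0, 0], 0, -1],
  [[0, 0, 0], 0, -1],
  [[0, 0, 0], 0, -1],
  [[0, 0, 0], 0, -1],
])

```text
t: 6.05
eef_pos: [516.1, -200.9, 364.2]
tcp_rot: [3.141, -0.0, 3.104]
ft_force: [0.5, 0.5, 0.3]
opening: 0.288
grip_force: 30.0
```

Emit:
move_arm([
  [[0, 0, 0.2], 0, -1],
  [[0, 0, 0.3], 0, -1],
  [[0, 0, 0.3], 0, -1],
  [[0, 0, 0.3], 0, -1],
  [[0, 0, 0.3], 0, -1],
  [[0, 0, 0.3], 0, -1],
  [[0, 0, 0.3], 0, -1],
  [[0, 0, 0.2], 0, -1],
  [[0, 0, 0.1], 0, -1],
  [[0, 0, 0], 0, -1],
])

```text
t: 6.88
eef_pos: [516.1, -200.9, 434.1]
tcp_rot: [-3.141, 0.001, 3.104]
ft_force: [-0.4, 0.5, -1.2]
opening: 0.29
grip_force: 30.0
```

Emit:
move_arm([
  [[0, 0, 0.04], 0, -1],
  [[0, 0, 0.04], 0, -1],
  [[0, 0, 0], 0, -1],
])

```text
t: 7.13
eef_pos: [516.1, -200.9, 435.5]
tcp_rot: [3.141, -0.0, 3.104]
ft_force: [0.8, 0.2, -0.9]
opening: 0.29
grip_force: 30.0
```

Emit:
move_arm([
  [[0, 0, 0.03], 0, -1],
  [[0, 0, 0.03], 0, -1],
  [[0, 0, 0], 0, -1],
  [[0, 0, 0], 0, -1],
])

```text
t: 7.47
eef_pos: [516.1, -200.9, 436.8]
tcp_rot: [3.141, -0.001, 3.104]
ft_force: [1.0, 0.0, -10.4]
opening: 0.291
grip_force: 30.0
```

Emit:
move_arm([
  [[0, 0, 0], 0, 1],
  [[0, 0, 0], 0, 1],
  [[0, 0, 0], 0, 1],
  [[0, 0, 0], 0, 1],
  [[0, 0, 0], 0, 1],
  [[0, 0, 0], 0, 1],
  [[0, 0, 0], 0, 1],
  [[0, 0, 0], 0, 1],
  [[0, 0, 0], 0, 1],
  [[0, 0, 0], 0, 1],
  [[0, 0, 0], 0, 1],
  [[0, 0, 0], 0, 1],
])

```text
t: 8.47
eef_pos: [516.1, -200.8, 437.5]
tcp_rot: [3.142, 0.0, 3.104]
ft_force: [0.4, 0.7, 0.4]
opening: 0.995
grip_force: 0.0
```

Run:
```python
from h import *
a=read_camera('scene');b=read_camera('side')
q=[518.9,-129,-.0381]
for p in(a,b): print(proj(p,S(q,[(0,-75,302.5),(0,-56,262.5),(0,-75,134)])).round(1),[(np.round(r['at']),round(r['confidence'],2)) for r in search_frame('wide_press',p)[:2]])
c=[cv2.resize(i['image'][y:y+h,x:x+w,::-1],None,fx=5,fy=5,interpolation=cv2.INTER_CUBIC) for i,x,y,w,h in((a,225,130,75,118),(b,335,100,75,118))]
cv2.imwrite('pics/c.png',np.hstack(c)); print(env.state()['opening'])
```

```text
[[253.9 146.8]
 [263.6 165.8]
 [261.5 216.1]] [(array([170., 288.]), 0.63), (array([259., 168.]), 0.43)]
[[376.3 128.5]
 [374.2 151. ]
 [371.7 197.5]] []
0.9983362507171315
```

View pics/c.png

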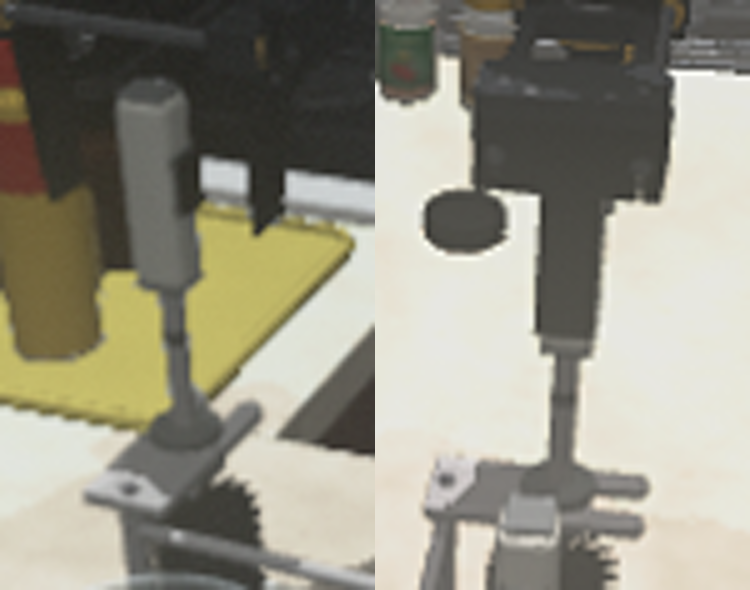

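The handle is up: its top is at scene (255,147), as predicted for full length, and the button stands proud. I'll turn a quarter turn and grip the plain x faces.

Emit:
move_arm([
  [[0, -0.03, 0], -0.98, 1],
  [[0, -0.03, 0], -0.98, 1],
  [[0, 0, 0], -0.98, 1],
  [[0, 0, 0], -0.98, 1],
  [[0, 0, 0], -0.98, 1],
  [[0, 0, 0], -0.98, 1],
  [[0, 0, 0], -0.98, 1],
  [[0, 0, 0], -0.98, 1],
  [[0, 0, 0], -0.98, 1],
  [[0, 0, 0], -0.98, 1],
  [[0, 0, 0], -0.98, 1],
  [[0, 0, 0], -0.98, 1],
  [[0, 0, 0], -0.98, 1],
  [[0, 0, 0], -0.98, 1],
  [[0, 0, 0], -0.98, 1],
  [[0, 0, 0], -0.98, 1],
  [[0, 0, 0], -0.98, 1],
  [[0, 0, 0], -0.98, 1],
  [[0, 0, -0.1], -0.98, 1],
  [[0, 0, -0.05], -0.98, 1],
])

```text
t: 10.33
eef_pos: [516.0, -202.7, 432.8]
tcp_rot: [3.142, -0.0, 1.532]
ft_force: [-0.5, -0.4, 0.4]
opening: 0.994
grip_force: 0.0
```

Emit:
move_arm([
  [[0, 0, 0], 0, 0],
  [[0, 0, 0], 0, -1],
  [[0, 0, 0], 0, -1],
  [[0, 0, 0], 0, -1],
  [[0, 0, 0], 0, -1],
  [[0, 0, 0], 0, -1],
  [[0, 0, 0], 0, -1],
  [[0, 0, 0], 0, -1],
  [[0, 0, 0], 0, -1],
  [[0, 0, 0], 0, -1],
  [[0, 0, 0], 0, -1],
  [[0, 0, 0], 0, -1],
  [[0, 0, 0], 0, -1],
  [[0, 0, 0], 0, -1],
])

```text
t: 11.5
eef_pos: [516.1, -202.6, 432.9]
tcp_rot: [-3.142, -0.0, 1.536]
ft_force: [-0.3, 0.2, -0.8]
opening: 0.252
grip_force: 30.0
```

Emit:
move_arm([
  [[0, 0, 0.03], 0, -1],
  [[0, 0, 0], 0, -1],
  [[-0.2, 0.01, 0], 0, -1],
  [[-0.3, 0.01, 0], 0, -1],
  [[-0.3, 0.01, 0], 0, -1],
  [[-0.3, 0.01, 0], 0, -1],
  [[-0.3, 0.01, 0], 0, -1],
  [[-0.3, 0.01, 0], 0, -1],
])

```text
t: 12.17
eef_pos: [463.9, -200.8, 434.0]
tcp_rot: [3.141, 0.0, 1.536]
ft_force: [0.1, 0.7, -1.7]
opening: 0.248
grip_force: 30.0
```

Run:
```python
from h import *
a,b=np.load('ps.npy',allow_pickle=True)
def onz(p,u,z): 
    return least_squares(lambda X:proj(p,(X[0],X[1],z))[0]-u,(500,0)).x
print('tray fl',onz(a,(352.5,265.75),5),'tray bl',onz(a,(330.5,297.5),5),'tray side view fr',onz(b,(395,231),5))
print('counter edge',onz(b,(455,240),0),onz(b,(466,400),0))
```

```text
tray fl [461.53970315  -0.64530979] tray bl [585.9078436  -10.49787364] tray side view fr [ 453.9631461  -248.78477133]
counter edge [ 306.59834873 -239.95335874] [315.0069887  187.21254485]
```

Emit:
move_arm([
  [[-0.3, 0.01, 0], 0, -1],
  [[-0.3, 0.01, 0], 0, -1],
  [[-0.3, 0.01, 0], 0, -1],
  [[-0.3, 0.01, 0], 0, -1],
  [[-0.3, 0.01, 0.1], 0, -1],
  [[-0.3, 0.01, 0.3], 0, -1],
  [[-0.3, 0.01, 0.4], 0, -1],
  [[-0.2, 0, 0.4], 0, -1],
  [[0, 0, 0.4], 0, -1],
  [[0, 0, 0.3], 0, -1],
  [[0, 0, 0.2], 0, -1],
  [[0, 0, 0], 0, -1],
  [[0, 0, 0], 0, -1],
  [[0, 0, 0], 0, -1],
  [[0, 0, 0], 0, -1],
])

```text
t: 13.42
eef_pos: [396.1, -198.7, 496.3]
tcp_rot: [-3.141, -0.001, 1.536]
ft_force: [-0.2, 0.0, -2.4]
opening: 0.251
grip_force: 30.0
```

Run:
```python
from h import *
a=read_camera('scene');b=read_camera('side')
e=env.state()['eef_pos'];print(e)
for p in(a,b):
    print([(t,np.round(r['at']),round(r['confidence'],2)) for t in('wide_tip','brush_wide') for r in search_frame(t,p)[:2]])
    print(proj(p,[(e[0],e[1],z) for z in (e[2]-171+40,e[2]-171-50,e[2]-171-128.5,e[2]-171-236.5)]).round())
cv2.imwrite('pics/d.png',np.hstack([cv2.resize(i['image'][y:y+h,x:x+w,::-1],None,fx=3,fy=3) for i,x,y,w,h in((a,225,110,130,190),(b,330,90,130,190))]))
```

```text
[ 396.16715988 -198.78298425  496.3917591 ]
[('wide_tip', array([284., 180.]), 0.9), ('brush_wide', array([285., 181.]), 0.89)]
[[279. 100.]
 [282. 139.]
 [284. 170.]
 [287. 208.]]
[('wide_tip', array([432., 184.]), 0.66), ('wide_tip', array([364., 236.]), 0.62), ('brush_wide', array([431., 184.]), 0.58), ('brush_wide', array([443., 123.]), 0.42)]
[[443. 103.]
 [436. 146.]
 [430. 179.]
 [423. 219.]]
```

View pics/d.png

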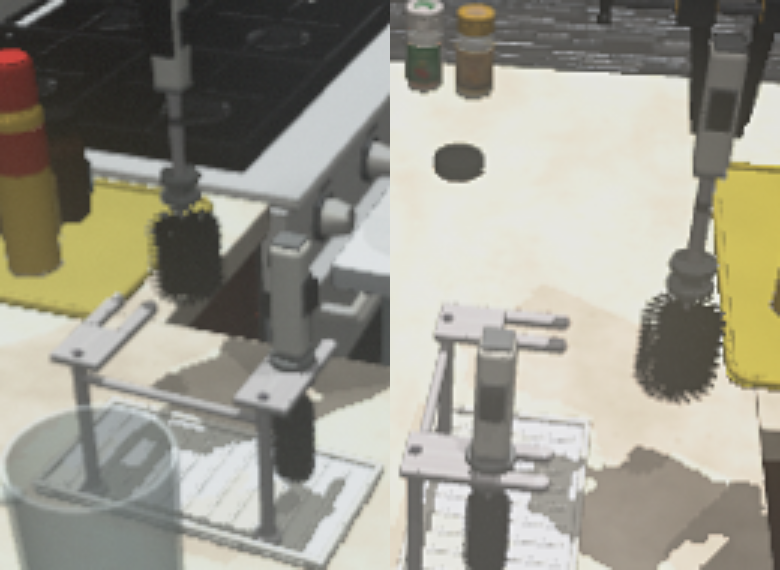

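The brush is held upright in front of the stand at full length, with its head end at scene (287,209), which puts the tip at about 89 mm. The slim brush is still in its fork. I'll hand in.

```bash
python3 -c "
from cell import env
print(env.job_done())"
```

```text
the job is handed in; nothing more can be done
None
```

I handed the job in with the wide brush (the pitcher is on the mat) drawn out to its second stop, slid out of its fork and held upright by the plain sides in front of the stand, bristles about 89 mm above the worktop; the hand-in gave no verdict.

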